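Tuck the flashing under the lapped shingles and hold it down

TASK

Pick up the loose aluminium flashing by its upstand and slide the front edge of its flat leaf, squarely and centrally, at least 25 mm in under the bottom course of shingles on the little roof section, without lifting the shingles and without disturbing the other things on the bench. Finish while holding: keep the flashing pressed flat on the roof board with a light, steady downward push of about 10 to 20 N, and do not let go.

Things in the scene. Friction and masses are not known exactly. Their poses are not given: they have to be found in the camera images.
- flashing: The loose flashing, bare aluminium, about 90 g, an L-shaped strip: a flat leaf 85 mm (its x) by 110 mm (its y) by 3 mm thick, with a rigid upstand 10 mm thick, 110 mm long and 35 mm high (top 38 mm above the leaf's underside) along its whole back (-x) edge. Lies on the bench to the left or the right of the roof section's front, leaf down. Origin: centre of the leaf's underside; x points from the upstand to the front edge that is to be tucked, z up.
- upstand (a point): The place to grasp the flashing: centre of its upstand, 37.5 mm behind (-x) the leaf's centre and 20.5 mm above the leaf's underside (half-way up the flashing); axes as the flashing's. The upstand is 10 mm thick along x and has free space on both sides.
- leaf_edge (a point): Middle of the flashing's front edge, at the leaf's underside, 42.5 mm ahead (+x) of the leaf's centre; axes as the flashing's.
- roof_board: The roof section, fixed on the bench: plywood board 220 mm (its x) by 180 mm (its y), 12 mm thick, lying flat. Its half towards the robot is bare for 110 mm; its far half carries lapped wooden shingles in stepped courses, up to 40 mm high. Origin: centre of the board's underside; x points up the roof, away from the robot, z up.
- slot_mouth (a point): Point on the board's top face (12 mm above the bench) straight below the middle of the lower edge of the bottom course of shingles; axes as the board's, so x points in under the shingles. The gap here is 7 mm high (from the board to the underside of the shingles), 144 mm wide between a spacer at each side, and 46 mm deep to a batten. The shingles are 4 mm thick and their underside is level when at rest; the upper courses begin 42 mm further in.
- shingle (a joint): Hinge of the bottom course of shingles (one flap 160 mm wide, reaching 58 mm from its hinge to its lower edge): 0 at rest, grows as the lower edge is lifted (rad; 0.06 is 3.5 mm at the edge). A light spring holds it down: 1.5 to 2 N at the edge lifts it.
Mind the look-alikes: they are no part of the job. There is more than one size of the flashing; the one meant has the size given above.

How it is judged:
At the end, for the whole second after the job is handed in: Leaf edge 25 mm or more in under the shingles, within 18 mm of the middle, square to 0.12 rad, flat on the board (edge within 2 mm, tilt under 0.035 rad); shingles down (under 0.02 rad); fingers on the flashing, pressing it on the board with 4 to 35 N, at rest (x of leaf_edge in the frame of slot_mouth above 0.025 m and y of leaf_edge in the frame of slot_mouth between -0.018 and 0.018 m and z of leaf_edge in the frame of slot_mouth below 0.002 m and angle between the z axis of flashing and the z axis of slot_mouth, either way round below 0.035 rad and angle between the x axis of flashing and the x axis of slot_mouth, either way round below 0.12 rad and value of joint shingle below 0.02 rad and contact force between flashing and roof_board between 4 and 35 N and contact force between the fingers and flashing above 2 N and linear speed of flashing below 0.01 m/s); the arm keeps its last pose, push and grip.
It fails at once if the shingles are lifted by more than 0.06 rad (3.5 mm at their edge) (value of joint shingle above 0.06 rad).
It fails at once if the flashing is rammed on the board with more than 50 N (contact force between flashing and roof_board above 50 N).
It fails at once if another thing on the bench is moved by more than 30 mm (distance of any of tape_roll, pliers, glue, pine_block, spare_strip, tin, paint_pot, mug from where it was at the start of the episode above 0.03 m).
It also fails if it takes over 40 s, if anything falls off the work surface, if the arm or the gripper's body presses on something with over 40 N, if the wrist force passes 120 N, or if a joint passes its speed limit or range.

ROBOT

A 6-joint arm with a two-finger parallel gripper is mounted at the origin on the work surface; the furniture and walls round the work are solid. World frame = base frame: x ahead of the robot, y to its left, z up, the work surface at z = 0. Lengths are in m, angles in rad, forces in N, time in s.
With the tool pointing down it reaches from about 0.275 to 0.825 m from the base axis. Payload 5.2 kg.
Tool frame: the origin (TCP) lies between the finger pads; the fingertips stand 25 mm ahead of it and the grasp point (between the pads) lies 6 mm ahead of it; z points along the fingers, y is the line along which they close (so a half turn about z gives the same grasp; the last joint's range is limited). The gripper opens to 93 mm and grips with 3 to 60 N. Pads are 15 mm wide; open, the fingers measure 128 mm over their backs; the gripper's body (75 mm by 188 mm) begins 65 mm behind the grasp point.
Start: joints at [-1.47, 0.259, 1.535, -0, 1.348, -0.203], TCP at [0.165, -0.525, 0.244] pointing down, gripper open.
Joint ranges: [-3.14, 3.14], [-0.91, 2.08], [0.19, 2.58], [-1.22, 4.36], [0.22, 2.71], [-3.12, 3.12]. Speed limits (rad/s): [2.57, 2.57, 3.14, 3.14, 3.14, 3.14].

INTERFACE

Orientations are given as a unit quaternion [w, x, y, z].
In Python, from bench import manip, imaging gives the robot as it stands.
- The arm moves only by the tool play_rows, never from a script. Its argument "moves" is a list of rows, each a list of 7 numbers: the opening in per cent of the stroke, from 0 (shut) to 100 (fully open), then the shift along the world's x, y, z in cm, then the turn, a rotation vector about the world's x, y, z in rad. In form: [[fingers, tx, ty, tz, wx, wy, wz], ...]. A call has 1 to 10 rows; each row shifts and turns the commanded pose from where the row before left it; what a row does not reach is not made up. A row lasts 1/12 s, in which the tool goes at most 41.7 mm and 7.16 degrees, less where a joint would pass 70% of its speed; a pose out of reach is approached as far as the arm can. A call with a gripper value outside its range is refused whole. The fingers move at their own pace and stop on an object; the grip force is fixed at half the most. Time passes only in rows, so rows that do not move let the fingers close. It gives the time, the measured TCP pose, the force, the opening and the grip force at its end, in the units of the state.
- manip.get_obs(): the state, without advancing time (a new reading comes with each control period).
- imaging.snapshot(name): name is "side" or "top"; returns (picture, depth): 384x512x3 uint8, red, green, blue; 384x512 float32, m along the optical axis (not along the pixel's ray), 0 where there is no reading.
- imaging.camera_info(name): a dict with "camera_matrix" (3x3 intrinsics, pixels), "R" (3x3) and "t" (3): a world point X has camera coordinates R X + t. Camera axes: x right, y down, z forward; pixel columns grow to the right and rows downward; lengths in m; the calibration is good to about 2 mm. A picture is of the moment at which its call begins. camera_info takes no time and is no camera call.
- manip.close_job(): hands the job in; it is judged then, once.
The state is a dict: "clock": time; "joint_positions": joint angles; "qvel": joint speeds; "effort": joint torques, N m; "position": TCP position; "ee_rot": TCP orientation; "contact_force": force on the tool from outside, world axes, zero at the start; "torque": the same for the moment, N m; "gripper_width": finger opening in m; "grasp_force": force on a finger pad.
Only numpy, scipy, OpenCV 4.12 (cv2) and the standard library are available. Lean on these libraries where they do the work, as an engineer would, in place of code of your own. Each camera call takes 0.05 s, during which the arm holds its last target. There are 200 camera calls.

## Working session

There is one attempt and no reset: what is moved stays moved. The work goes in short steps, Python scripts to look and compute and a tool call to move; the robot and the scene stay as the last step left them, time stands still between calls to the robot, and variables do not carry over. Pictures are saved under pics/ and viewed, at most 10 in all, crops included, and the job is handed in when it is done.

Besides the shell and the picture viewer there is one more tool, called after ">>>" as name(argument=value, ...), one argument or row to a line, values as JSON. play_rows: Moves the arm, as the interface text tells. Its arguments: {"type":"object","properties":{"moves":{"type":"array","items":{"type":"array","items":{"type":"number"}}}},"required":["moves"]}

```bash
mkdir -p pics
cat > h.py <<'E'
import numpy as np, cv2
from bench import manip, imaging
def snap(n):
    p,d=imaging.snapshot(n); np.savez(f'/tmp/{n}.npz',p=p,d=d); return p,d
def world(n,d):
    c=imaging.camera_info(n);K=np.array(c["camera_matrix"]);R=np.array(c["R"]);t=np.array(c["t"])
    v,u=np.mgrid[:d.shape[0],:d.shape[1]]
    P=np.stack([(u-K[0,2])/K[0,0]*d,(v-K[1,2])/K[1,1]*d,d],-1)
    return (P-t)@R
def save(p,f,s=1,box=None):
    if box: p=p[box[1]:box[3],box[0]:box[2]]
    p=cv2.resize(p,None,fx=s,fy=s,interpolation=cv2.INTER_CUBIC); cv2.imwrite(f'pics/{f}.png',p[:,:,::-1])
E
python3 - <<'E'
from h import *
for n in("top","side"):
    p,d=snap(n); save(p,n+"0",1.5)
    c=imaging.camera_info(n);print(n,np.round(-np.array(c["R"]).T@np.array(c["t"]),3),np.round(c["R"],2).tolist())
print(manip.get_obs())
E
```

```text
top [ 0.372 -0.002  0.939] [[0.03, -1.0, -0.01], [-0.99, -0.03, -0.11], [0.11, 0.01, -0.99]]
side [0.295 0.923 0.564] [[-0.98, -0.19, -0.01], [-0.09, 0.49, -0.87], [0.17, -0.85, -0.5]]
{'clock': 0.1, 'joint_positions': array([-1.46978908e+00,  2.59268700e-01,  1.53596108e+00,  2.09263877e-05,
        1.34800600e+00, -2.02810898e-01]), 'qvel': array([-9.34120425e-05, -1.20901927e-03, -1.20325236e-03, -4.76475525e-04,
        1.09402216e-03,  5.63633647e-04]), 'effort': array([ 2.90912831e-03, -4.38209653e+01, -2.84642172e+01,  7.22133717e-02,
        3.62784800e-02, -5.13642317e-05]), 'position': array([ 0.16451849, -0.52434848,  0.24290662]), 'ee_rot': array([-8.19982942e-04,  9.88484006e-01,  1.51323149e-01,  5.19906373e-05]), 'contact_force': array([ 0.07121522, -0.10774446,  0.19906517]), 'torque': array([ 0.00847241,  0.01102023, -0.02891498]), 'grasp_force': 0.0, 'gripper_width': 0.09313184177201712}
```

View pics/top0.png

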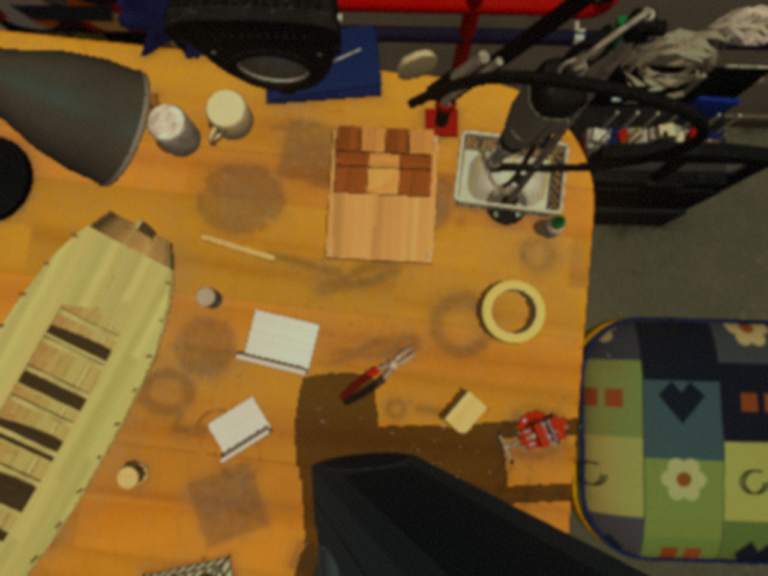

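View pics/side0.png

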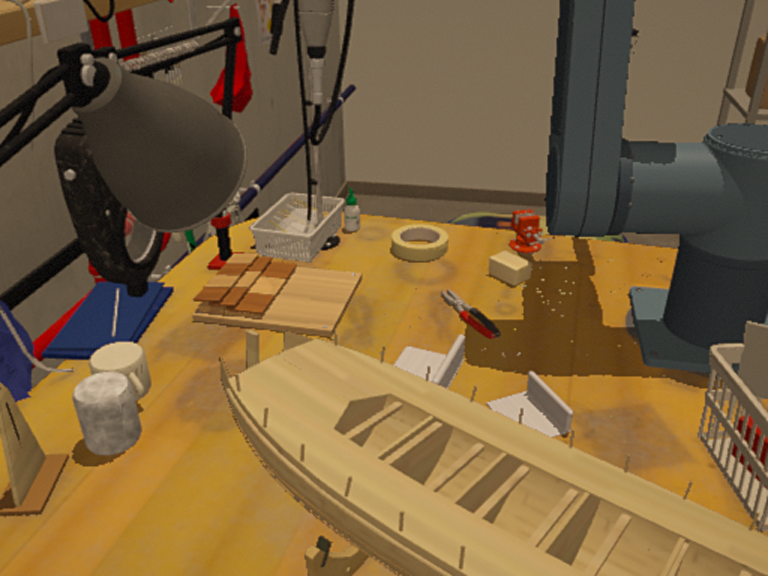

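Top view, in 768x576 pixels: two white L-strips are candidates, A at (280,341) and B at (240,428). The roof is at (382,195) with its lower edge at y≈262. The thin stick at (237,247), pliers at (378,375) and a small cylinder at (208,297) lie nearby. I'll measure both strips and the roof.

Run:
```python
from h import *
z=np.load('/tmp/top.npz');p,d=z['p'],z['d'];W=world('top',d)
hsv=cv2.cvtColor(p,cv2.COLOR_RGB2HSV)
for nm,(x0,y0,x1,y1) in dict(A=(152,200,218,254),B=(132,258,186,312)).items():
    m=np.zeros(d.shape,np.uint8); m[y0:y1,x0:x1]=(hsv[y0:y1,x0:x1,1]<70)&(W[y0:y1,x0:x1,2]<.06)&(d[y0:y1,x0:x1]>0)
    n,l,s,c=cv2.connectedComponentsWithStats(m);k=1+s[1:,4].argmax();m=l==k
    P=W[m];hz=P[:,2]
    r=cv2.minAreaRect((P[:,:2]*1000).astype(np.float32))
    leaf=P[hz<.012];up=P[hz>.025]
    rl=cv2.minAreaRect((leaf[:,:2]*1000).astype(np.float32))
    print(nm,s[k],'all',r,'leaf',rl,np.median(leaf,0).round(4),'up',len(up),up.mean(0).round(4),np.percentile(hz,[2,50,98]).round(4))
    ru=cv2.minAreaRect((up[:,:2]*1000).astype(np.float32));print('  up',ru, cv2.boxPoints(rl).round(0).tolist())
# roof
sub=W[75:185,205:305]; 
for lo,hi in((.008,.016),(.017,.028),(.03,.045),(.008,.05)):
    m=np.zeros(d.shape,np.uint8);m[75:182,205:300]=(sub[:107,:95,2]>lo)&(sub[:107,:95,2]<hi)
    n,l,s,c=cv2.connectedComponentsWithStats(m);k=1+s[1:,4].argmax();P=W[l==k]
    r=cv2.minAreaRect((P[:,:2]*1000).astype(np.float32));print(lo,hi,s[k],r,np.median(P[:,2]).round(4),cv2.boxPoints(r).round(0).tolist())
print('bench z',np.median(W[190:215,225:270,2]))
for u in(240,255,270): print(u,(W[85:178:3,u,[0,2]]*1000).round(0).astype(int).tolist())
save(p,'crop0',7,(128,195,222,270))
```

```text
A [ 158  207   54   42 1430] all ((398.45556640625, 177.94700622558594), (109.62863159179688, 80.89295196533203), 78.87056732177734) leaf ((402.705078125, 178.03660583496094), (107.71355438232422, 73.09770965576172), 78.35441589355469) [0.4021 0.1777 0.0033] up 150 [0.3625 0.1821 0.041 ] [-0.0001  0.0035  0.0437]
  up ((362.9555969238281, 184.8955078125), (109.54645538330078, 7.952637195587158), 78.18264770507812) [[356.0, 133.0], [428.0, 118.0], [449.0, 223.0], [378.0, 238.0]]
B [140 265  40  42 865] all ((257.831787109375, 238.9432373046875), (63.8662109375, 84.87190246582031), 33.999244689941406) leaf ((260.9486999511719, 241.19796752929688), (55.99669647216797, 84.68737030029297), 33.80220031738281) [0.2613 0.241  0.0024] up 87 [0.2352 0.2211 0.0323] [-0.0007  0.0026  0.0339]
  up ((234.6521759033203, 222.22586059570312), (6.996607780456543, 83.0523452758789), 33.51352310180664) [[214.0, 261.0], [261.0, 190.0], [308.0, 222.0], [261.0, 292.0]]
0.008 0.016 [ 216   75   84  100 3546] ((667.4868774414062, 10.339591979980469), (198.51194763183594, 259.1846923828125), 88.63533782958984
[... 1064 characters left out ...]
], [534, 2]]
255 [[757, 33], [749, 33], [742, 32], [733, 36], [725, 35], [717, 36], [712, 31], [703, 33], [696, 30], [691, 23], [684, 22], [675, 24], [668, 24], [660, 24], [653, 21], [648, 12], [640, 12], [633, 11], [625, 11], [618, 9], [609, 14], [601, 13], [594, 13], [586, 15], [579, 12], [571, 12], [564, 12], [556, 14], [549, 11], [541, 13], [535, 2]]
270 [[771, 3], [749, 36], [742, 34], [734, 35], [725, 37], [718, 36], [713, 29], [705, 29], [696, 34], [692, 24], [683, 27], [677, 23], [669, 23], [662, 21], [654, 22], [648, 14], [641, 14], [634, 12], [626, 11], [619, 10], [610, 14], [602, 14], [595, 12], [587, 13], [580, 13], [572, 13], [565, 10], [556, 18], [549, 12], [542, 11], [536, 0]]
```

View pics/crop0.png

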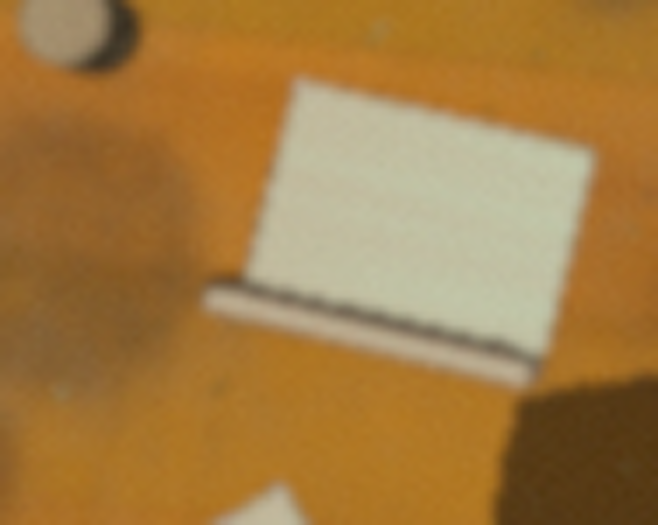

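Strip A measures 110 x 83 mm with its upstand top at about 40 mm, so it is the flashing. Strip B, 85 x 64 mm, is the look-alike. Flashing: upstand at about (0.362, 0.185), yaw about -0.205. Slot mouth: about (0.648, 0.0195), yaw about -0.023.

>>> play_rows(
  moves=[
    [100,1.6,3.55,0,0,0,0.053],
    [100,1.6,3.55,0,0,0,0.053],
    [100,1.6,3.55,0,0,0,0.053],
    [100,1.6,3.55,0,0,0,0.053],
    [100,1.6,3.55,0,0,0,0.053],
    [100,1.6,3.55,0,0,0,0.053],
    [100,1.6,3.55,0,0,0,0.053],
    [100,1.6,3.55,0,0,0,0.053],
    [100,1.6,3.55,0,0,0,0.053],
    [100,1.6,3.55,0,0,0,0.053],
  ],
)

```text
clock: 0.93
position: [0.3246, -0.1679, 0.2436]
ee_rot: [-0.0, 0.914, 0.406, 0.0]
contact_force: [1.5, 1.0, -0.2]
gripper_width: 0.0931
grasp_force: 0.0
```

>>> play_rows(
  moves=[
    [100,0.4,3.55,0,0,0,0.053],
    [100,0.4,3.55,0,0,0,0.053],
    [100,0.4,3.55,0,0,0,0.053],
    [100,0.4,3.55,0,0,0,0.053],
    [100,0.4,3.55,0,0,0,0.053],
    [100,0.4,3.55,0,0,0,0.053],
    [100,0.4,3.55,0,0,0,0.053],
    [100,0.4,3.55,0,0,0,0.053],
    [100,0,0,-2,0,0,0],
    [100,0,0,0,0,0,0],
  ],
)

```text
clock: 1.77
position: [0.3544, 0.1162, 0.2213]
ee_rot: [-0.001, 0.807, 0.591, -0.002]
contact_force: [-0.8, -0.1, -0.4]
gripper_width: 0.0931
grasp_force: 0.0
```

```bash
cat >> h.py <<'E'
from scipy.spatial.transform import Rotation as Ro
def st():
    o=manip.get_obs();q=o['ee_rot'];R=Ro.from_quat(q[[1,2,3,0]] if hasattr(q,'shape') else 0).as_matrix()
    y=R[:,1];print('t',round(o['clock'],2),'pos',o['position'].round(4),'closeyaw',np.arctan2(y[1],y[0]).round(4),'zax',R[:,2].round(4),'F',o['contact_force'].round(1),'T',o['torque'].round(2),'w',round(o['gripper_width'],4),'g',o['grasp_force'],'q',o['joint_positions'].round(2)); return o,R
E
python3 - <<'E'
from h import *
st()
E
```

```text
t 1.77 pos [0.3544 0.1162 0.2213] closeyaw -0.3072 zax [-4.7e-03 -1.0e-04 -1.0e+00] F [-0.8 -0.1 -0.4] T [-0.07 -0.04  0.03] w 0.0931 g 0.0 q [ 0.02 -0.05  1.94  0.    1.25  0.32]
```

>>> play_rows(
  moves=[
    [60,0.3,2.3,-2,0,0,0.051],
    [60,0.3,2.3,-3,0,0,0.051],
    [60,0.2,2.3,-3,0,0,0],
    [60,0,0,-3,0,0,0],
    [60,0,0,-2,0,0,0],
    [60,0,0,0,0,0,0],
    [60,0,0,0,0,0,0],
  ],
)

```text
clock: 2.35
position: [0.364, 0.1822, 0.0933]
ee_rot: [-0.001, 0.778, 0.628, -0.001]
contact_force: [0.9, -0.2, 0.2]
gripper_width: 0.0564
grasp_force: 0.0
```

Run:
```python
from h import *
st(); p,d=snap('top'); save(p,'t1',5,(130,180,250,290));p,d=snap('side'); save(p,'s1',4,(220,180,400,310))
```

```text
t 2.35 pos [0.364  0.1822 0.0933] closeyaw -0.2127 zax [-3.2e-03 -8.0e-04 -1.0e+00] F [ 0.9 -0.2  0.2] T [-0.03 -0.04 -0.04] w 0.0564 g 0.0 q [ 0.19  0.18  2.06 -0.    0.9   0.4 ]
```

View pics/s1.png

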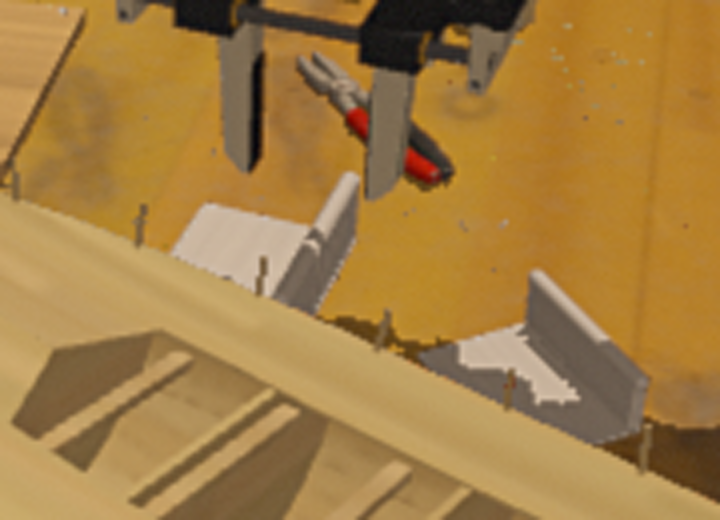

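Side crop: the fingers (tips at (247,168) and (380,195)) stand over the two sides of the upstand (~(325,230)), still about 3 cm above it. I'll lower and grip next.

>>> play_rows(
  moves=[
    [60,-0.1,0.2,-2,0,0,0],
    [60,0,0,-2,0,0,0],
    [60,0,0,-1.3,0,0,0],
    [60,0,0,-0.5,0,0,0],
    [60,0,0,0,0,0,0],
    [0,0,0,0,0,0,0],
    [0,0,0,0,0,0,0],
    [0,0,0,0,0,0,0],
    [0,0,0,0,0,0,0],
    [0,0,0,0,0,0,0],
  ],
)

```text
clock: 3.28
position: [0.3639, 0.1853, 0.0362]
ee_rot: [0.0, 0.778, 0.629, 0.0]
contact_force: [-0.5, -0.1, -0.1]
gripper_width: 0.0274
grasp_force: 0.0
```

Run:
```python
from h import *
st()
```

```text
t 3.28 pos [0.3639 0.1853 0.0362] closeyaw -0.2109 zax [ 1.1e-03  2.0e-04 -1.0e+00] F [-0.5 -0.1 -0.1] T [ 0.   -0.06  0.  ] w 0.0274 g 0.0 q [ 0.2   0.29  2.12 -0.    0.73  0.41]
```

>>> play_rows(
  moves=[
    [30,0,0,-0.3,0,0,0],
    [0,0,0,0,0,0,0],
    [0,0,0,0,0,0,0],
    [0,0,0,0,0,0,0],
    [0,0,0,0,0,0,0],
    [0,0,0,0,0,0,0],
    [0,0,0,0,0,0,0],
  ],
)

```text
clock: 3.87
position: [0.3635, 0.1852, 0.0326]
ee_rot: [-0.0, 0.778, 0.629, -0.0]
contact_force: [-0.5, 0.5, -1.2]
gripper_width: 0.01
grasp_force: 30.0
```

Run:
```python
from h import *
st()
```

```text
t 3.87 pos [0.3635 0.1852 0.0326] closeyaw -0.211 zax [-2.e-04 -0.e+00 -1.e+00] F [-0.5  0.5 -1.2] T [-0.09 -0.14 -0.05] w 0.01 g 29.999783635139465 q [ 0.2   0.29  2.12 -0.    0.73  0.41]
```

>>> play_rows(
  moves=[
    [0,0,0,1,0,0,0],
    [0,0,0,2.5,0,0,0],
    [0,1,-1,2.5,0,0,0.02],
    [0,2,-2,0,0,0,0.04],
    [0,2.5,-2.5,0,0,0,0.04],
    [0,2.5,-2.5,0,0,0,0.04],
    [0,2.5,-2.5,0,0,0,0.03],
    [0,2.5,-2,0,0,0,0.018],
    [0,2,-1.5,0,0,0,0],
    [0,1.5,-1,0,0,0,0],
  ],
)

```text
clock: 4.7
position: [0.5305, 0.0331, 0.0925]
ee_rot: [0.0, 0.716, 0.698, 0.0]
contact_force: [0.4, 0.2, -0.8]
gripper_width: 0.0099
grasp_force: 30.0
```

>>> play_rows(
  moves=[
    [0,1,-1,0,0,0,0],
    [0,0.5,-0.3,0,0,0,0],
    [0,0,0,0,0,0,0],
    [0,0,0,0,0,0,0],
  ],
)

```text
clock: 5.03
position: [0.5426, 0.0227, 0.0923]
ee_rot: [-0.001, 0.715, 0.699, -0.0]
contact_force: [0.3, 0.9, -1.8]
gripper_width: 0.0102
grasp_force: 30.0
```

Run:
```python
from h import *
st(); p,d=snap('top'); save(p,'t2',5,(200,70,320,190));ps,ds=snap('side'); save(ps,'s2',4,(110,150,290,290))
W=world('top',d)
for u in range(225,290,10):
    print(u,(W[100:170:3,u]*1000).round(0).astype(int)[:,[0,2]].tolist())
```

```text
t 5.03 pos [0.5426 0.0227 0.0923] closeyaw -0.023 zax [-1.5e-03  5.0e-04 -1.0e+00] F [ 0.3  0.9 -1.8] T [-0.03 -0.05 -0.03] w 0.0102 g 29.999743402004242 q [-0.16  0.4   1.74  0.    1.   -0.14]
225 [[547, 479], [544, 475], [540, 477], [536, 476], [533, 474], [530, 472], [526, 472], [523, 467], [520, 466], [516, 464], [513, 460], [511, 456], [508, 451], [506, 444], [506, 428], [607, 13], [600, 10], [592, 13], [584, 15], [576, 15], [569, 12], [544, 99], [554, 11], [547, 10]]
235 [[548, 476], [544, 476], [540, 477], [536, 476], [533, 475], [529, 475], [526, 470], [523, 470], [519, 470], [516, 466], [513, 462], [510, 459], [508, 454], [505, 448], [503, 440], [511, 392], [507, 392], [510, 358], [512, 331], [513, 302], [511, 286], [515, 242], [510, 240], [504, 240]]
245 [[549, 476], [544, 476], [540, 477], [536, 477], [533, 475], [530, 473], [526, 473], [522, 471], [519, 471], [516, 467], [513, 464], [510, 461], [507, 456], [504, 453], [502, 446], [500, 437], [506, 395], [503, 388], [506, 358], [506, 335], [506, 311], [505, 291], [508, 252], [504, 242]]
255 [[549, 476], [545, 476], [540, 4
[... 427 characters left out ...]
], [500, 454], [498, 448], [497, 437], [521, 319], [521, 296], [518, 284], [537, 173], [517, 241], [451, 540], [448, 543]]
275 [[550, 474], [546, 476], [541, 476], [538, 476], [536, 471], [543, 438], [519, 497], [514, 501], [509, 506], [505, 507], [500, 511], [496, 513], [492, 515], [487, 519], [483, 521], [479, 524], [475, 526], [470, 530], [467, 531], [463, 535], [459, 535], [455, 537], [452, 540], [448, 543]]
285 [[548, 481], [543, 484], [538, 487], [533, 490], [528, 492], [523, 496], [519, 499], [515, 499], [509, 505], [505, 506], [501, 509], [496, 512], [492, 515], [488, 515], [501, 455], [502, 436], [604, 11], [596, 14], [588, 13], [581, 10], [573, 11], [566, 12], [558, 10], [550, 16]]
```

View pics/t2.png

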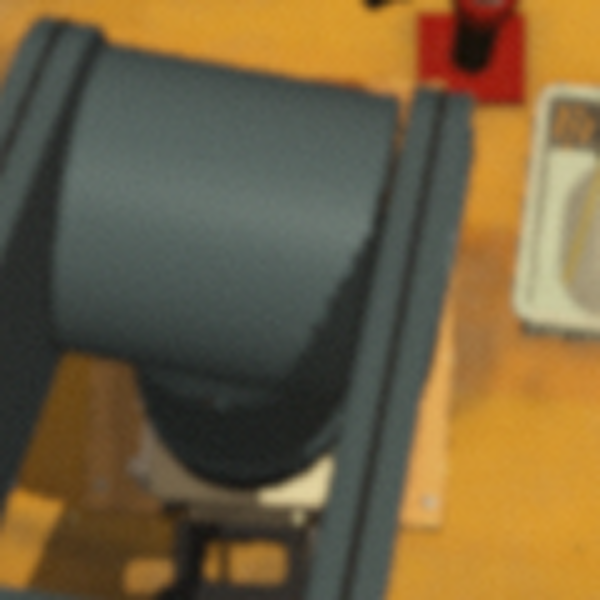

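View pics/s2.png

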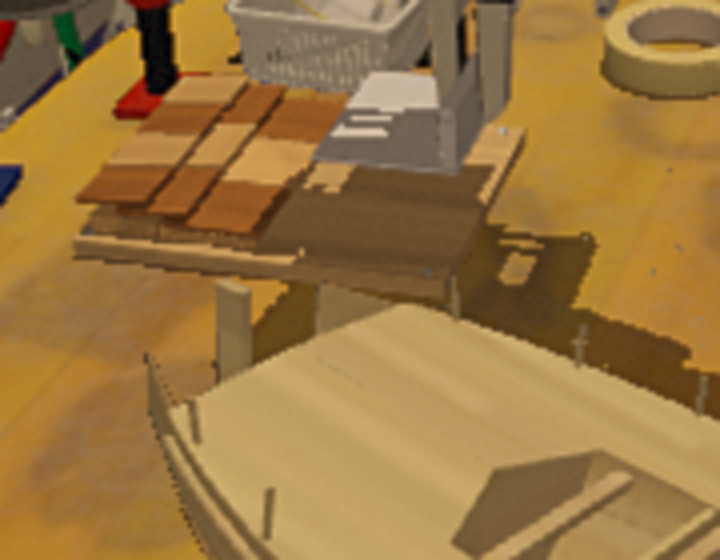

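Top view is blocked by the arm. The side crop shows the flashing held level above the bare board, with its leaf front-left corner at (318,160) and shingle lower-left corner at (262,235). I'll measure both from the side depth.

Run:
```python
from h import *
z=np.load('/tmp/side.npz');p,d=z['p'],z['d'];W=world('side',d)
S=W[160:215,125:245].reshape(-1,3); S=S[(S[:,0]>.5)&(S[:,0]<.8)&(S[:,1]>-.1)&(S[:,1]<.13)]
L=S[(S[:,2]>.055)&(S[:,2]<.070)]
A=np.c_[L[:,:2],np.ones(len(L))];print('leaf plane',np.linalg.lstsq(A,L[:,2],rcond=None)[0].round(4),len(L),np.median(L[:,2]))
print('leaf rect',cv2.minAreaRect((L[:,:2]*1000).astype(np.float32)),cv2.boxPoints(cv2.minAreaRect((L[:,:2]*1000).astype(np.float32))).round(0).tolist())
H=S[(S[:,2]>.0185)&(S[:,2]<.0275)&(S[:,0]<.70)&(S[:,0]>.62)]
r=cv2.minAreaRect((H[:,:2]*1000).astype(np.float32));print('shingle',len(H),r,cv2.boxPoints(r).round(0).tolist())
B=S[(S[:,2]>.006)&(S[:,2]<.016)&(S[:,0]<.63)];print('board',np.median(B[:,2]),B.min(0),B.max(0))
for v in range(184,200,1): print(v,[tuple((W[v,u]*1000).round(0).astype(int)) for u in (189,193,200,210,220)])
```

```text
leaf plane [-0.0225  0.      0.0752] 641 0.06185430707642979
leaf rect ((575.97802734375, 24.774127960205078), (114.98565673828125, 90.92057800292969), 88.75310516357422) [[529.0, -32.0], [620.0, -34.0], [623.0, 81.0], [532.0, 83.0]]
shingle 686 ((671.945556640625, 0.1975250244140625), (204.29380798339844, 62.26124954223633), 85.85648345947266) [[634.0, -99.0], [696.0, -104.0], [710.0, 100.0], [648.0, 104.0]]
board 0.011200781072057645 [ 0.53389219 -0.06619749  0.00639393] [0.62967027 0.10500137 0.01480578]
184 [(np.int64(651), np.int64(-13), np.int64(22)), (np.int64(616), np.int64(55), np.int64(62)), (np.int64(600), np.int64(52), np.int64(62)), (np.int64(579), np.int64(45), np.int64(60)), (np.int64(546), np.int64(78), np.int64(82))]
185 [(np.int64(650), np.int64(-10), np.int64(21)), (np.int64(615), np.int64(58), np.int64(62)), (np.int64(598), np.int64(59), np.int64(64)), (np.int64(578), np.int64(50), np.int64(61)), (np.int64(545), np.int64(81), np.int64(81))]
186 [(np.int64(648), np.int64(-3), np.int64(22)), (np.int64(613), np.int64(64), np.int64(62)), (np.int64(598), np.int64(60), 
[... 2382 characters left out ...]
int64(11))]
197 [(np.int64(638), np.int64(29), np.int64(11)), (np.int64(629), np.int64(28), np.int64(11)), (np.int64(613), np.int64(24), np.int64(10)), (np.int64(589), np.int64(21), np.int64(12)), (np.int64(565), np.int64(19), np.int64(13))]
198 [(np.int64(636), np.int64(36), np.int64(12)), (np.int64(627), np.int64(32), np.int64(11)), (np.int64(611), np.int64(28), np.int64(11)), (np.int64(587), np.int64(27), np.int64(12)), (np.int64(565), np.int64(19), np.int64(10))]
199 [(np.int64(634), np.int64(40), np.int64(13)), (np.int64(626), np.int64(36), np.int64(11)), (np.int64(609), np.int64(35), np.int64(12)), (np.int64(587), np.int64(27), np.int64(10)), (np.int64(564), np.int64(22), np.int64(9))]
```

>>> play_rows(
  moves=[
    [0,0.8,-0.4,-1,0,0,0],
    [0,0,0,-1.5,0,0,0],
    [0,0,0,-1.2,0,0,0],
    [0,0,0,-0.5,0,0,0],
    [0,0,0,-0.2,0,0,0],
    [0,0,0,0,0,0,0],
    [0,0,0,0,0,0,0],
  ],
)

```text
clock: 5.72
position: [0.5519, 0.0183, 0.0489]
ee_rot: [0.0, 0.715, 0.699, 0.0]
contact_force: [0.3, 0.1, -0.9]
gripper_width: 0.0097
grasp_force: 30.0
```

>>> play_rows(
  moves=[
    [0,0,0,-0.1,0,0,0],
    [0,0,0,0,0,0,0],
    [0,0,0,0,0,0,0],
  ],
)

```text
clock: 5.97
position: [0.5518, 0.0181, 0.0481]
ee_rot: [0.0, 0.715, 0.699, 0.0]
contact_force: [0.5, 0.4, -1.1]
gripper_width: 0.0096
grasp_force: 30.0
```

>>> play_rows(
  moves=[
    [0,0,0,-0.1,0,0,0],
    [0,0,0,0,0,0,0],
    [0,0,0,-0.1,0,0,0],
    [0,0,0,0,0,0,0],
    [0,0,0,0,0,0,0],
  ],
)

```text
clock: 6.38
position: [0.5515, 0.0182, 0.0456]
ee_rot: [-0.0, 0.715, 0.699, -0.0]
contact_force: [0.5, 0.3, -1.6]
gripper_width: 0.0101
grasp_force: 30.0
```

>>> play_rows(
  moves=[
    [0,0,0,-0.1,0,0,0],
    [0,0,0,0,0,0,0],
    [0,0,0,0,0,0,0],
  ],
)

```text
clock: 6.63
position: [0.5515, 0.0182, 0.0446]
ee_rot: [-0.0, 0.715, 0.699, -0.0]
contact_force: [0.4, 0.2, -1.8]
gripper_width: 0.0098
grasp_force: 30.0
```

Run:
```python
from h import *
st()
```

```text
t 6.63 pos [0.5515 0.0182 0.0446] closeyaw -0.023 zax [-2.e-04  1.e-04 -1.e+00] F [ 0.4  0.2 -1.8] T [-0.03 -0.05 -0.05] w 0.0098 g 29.999799728393555 q [-0.17  0.47  1.77  0.    0.9  -0.15]
```

>>> play_rows(
  moves=[
    [0,0,0,-0.05,0,0,0],
    [0,0,0,0,0,0,0],
    [0,0,0,0,0,0,0],
  ],
)

```text
clock: 6.88
position: [0.5516, 0.0182, 0.0445]
ee_rot: [0.0, 0.715, 0.699, 0.0]
contact_force: [-1.6, 0.4, 4.9]
gripper_width: 0.0096
grasp_force: 30.0
```

>>> play_rows(
  moves=[
    [0,0,0,-0.05,0,0,0],
    [0,0,0,0,0,0,0],
    [0,0,0,0,0,0,0],
  ],
)

```text
clock: 7.13
position: [0.5516, 0.0182, 0.0445]
ee_rot: [0.0, 0.715, 0.699, 0.0]
contact_force: [-3.7, 0.3, 9.0]
gripper_width: 0.0095
grasp_force: 30.0
```

Contact is at TCP z≈0.0445, stiffness about 9 N/mm. I'll lift about 1 mm clear and slide in.

>>> play_rows(
  moves=[
    [0,0,0,0.2,0,0,0],
    [0,0.3,0,0,0,0,0],
    [0,0.4,0,0,0,0,0],
    [0,0.4,0,0,0,0,0],
    [0,0.4,0,0,0,0,0],
    [0,0.3,0,0,0,0,0],
    [0,0.3,-0.05,0,0,0,0],
    [0,0.2,0,0,0,0,0],
    [0,0,0,0,0,0,0],
  ],
)

```text
clock: 7.88
position: [0.5751, 0.0176, 0.0456]
ee_rot: [0.0, 0.715, 0.699, 0.0]
contact_force: [0.1, 0.4, -0.1]
gripper_width: 0.0098
grasp_force: 30.0
```

Run:
```python
from h import *
st(); ps,ds=snap('side'); save(ps,'s3',6,(125,160,250,230))
W=world('side',ds);S=W[160:225,125:245].reshape(-1,3)
# leaf/board strip left (y) edge + shingle
for lo,hi,x0,x1 in((.013,.018,.585,.635),(.02,.028,.64,.69),(.03,.06,.55,.59)):
    Q=S[(S[:,2]>lo)&(S[:,2]<hi)&(S[:,0]>x0)&(S[:,0]<x1)&(S[:,1]>-.08)&(S[:,1]<.13)];print(lo,len(Q),np.percentile(Q,[1,50,99],axis=0).round(4).tolist())
```

```text
t 7.88 pos [0.5751 0.0176 0.0456] closeyaw -0.023 zax [ 3.e-04 -0.e+00 -1.e+00] F [ 0.1  0.4 -0.1] T [-0.02 -0.04  0.04] w 0.0098 g 29.99974250793457 q [-0.16  0.5   1.7   0.    0.93 -0.14]
0.013 385 [[0.5859, -0.0331, 0.0133], [0.6157, 0.0356, 0.0151], [0.6348, 0.0877, 0.0173]]
0.02 632 [[0.6452, -0.0588, 0.0202], [0.6675, 0.0272, 0.0222], [0.6895, 0.0996, 0.0258]]
0.03 282 [[0.5529, 0.0094, 0.0304], [0.5703, 0.0292, 0.0482], [0.5891, 0.0768, 0.0595]]
```

View pics/s3.png

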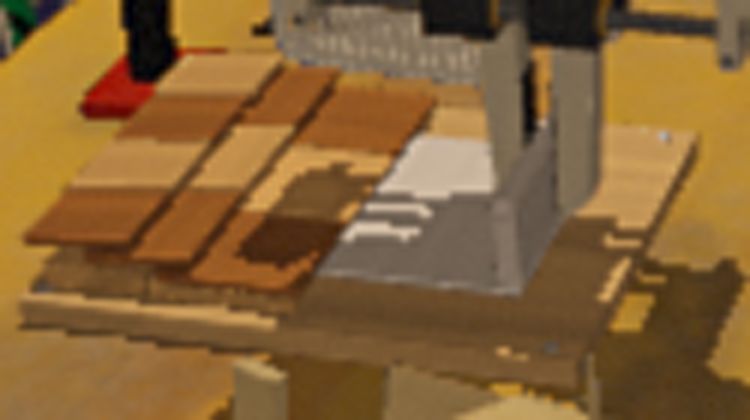

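Side crop: the leaf lies flat between the board and the shingles. Its front edge, from about (318,272), is just at the shingle edge and roughly centred, and the shingles are down. I'll continue.

>>> play_rows(
  moves=[
    [0,0.3,0,0,0,0,0],
    [0,0.4,0,0,0,0,0],
    [0,0.4,-0.05,0,0,0,0],
    [0,0.4,0,0,0,0,0],
    [0,0.3,0,0,0,0,0],
    [0,0,0,0,0,0,0],
  ],
)

```text
clock: 8.43
position: [0.5935, 0.0171, 0.0457]
ee_rot: [0.0, 0.715, 0.699, 0.0]
contact_force: [-0.4, 0.1, -0.1]
gripper_width: 0.0102
grasp_force: 30.0
```

>>> play_rows(
  moves=[
    [0,0.3,0,0,0,0,0],
    [0,0.4,0,0,0,0,0],
    [0,0.3,0,0,0,0,0],
    [0,0.2,0,0,0,0,0],
    [0,0,0,0,0,0,0],
    [0,0,0,0,0,0,0],
  ],
)

```text
clock: 8.93
position: [0.6046, 0.0172, 0.0456]
ee_rot: [-0.0, 0.715, 0.699, -0.0]
contact_force: [-0.1, -0.4, -0.4]
gripper_width: 0.0098
grasp_force: 30.0
```

Now press: down 1.1 mm to contact, then about 1.5 mm more for some 14 N, in steps.

>>> play_rows(
  moves=[
    [0,0,0,-0.1,0,0,0],
    [0,0,0,-0.05,0,0,0],
    [0,0,0,0,0,0,0],
    [0,0,0,-0.05,0,0,0],
    [0,0,0,0,0,0,0],
    [0,0,0,0,0,0,0],
  ],
)

```text
clock: 9.43
position: [0.6046, 0.0172, 0.0445]
ee_rot: [0.0, 0.715, 0.699, 0.0]
contact_force: [-2.2, 0.8, 6.8]
gripper_width: 0.01
grasp_force: 30.0
```

Run:
```python
from h import *
st(); ps,ds=snap('side'); save(ps,'s4',6,(125,160,250,230))
W=world('side',ds);S=W[160:225,125:245].reshape(-1,3)
for lo,hi,x0,x1 in((.0135,.018,.6,.64),(.0185,.028,.645,.69),(.03,.055,.58,.625)):
    Q=S[(S[:,2]>lo)&(S[:,2]<hi)&(S[:,0]>x0)&(S[:,0]<x1)&(S[:,1]>-.08)&(S[:,1]<.13)];print(lo,len(Q),np.percentile(Q,[1,50,99],axis=0).round(4).tolist())
```

```text
t 9.43 pos [0.6046 0.0172 0.0445] closeyaw -0.0229 zax [ 5.e-04 -1.e-04 -1.e+00] F [-2.2  0.8  6.8] T [ 0.01  0.37 -0.01] w 0.01 g 30.001409947872162 q [-0.16  0.55  1.63 -0.    0.97 -0.13]
0.0135 109 [[0.601, -0.0118, 0.0135], [0.6307, 0.0514, 0.0144], [0.6398, 0.0912, 0.0168]]
0.0185 644 [[0.6459, -0.0586, 0.0189], [0.6683, 0.0304, 0.0221], [0.6894, 0.0996, 0.0248]]
0.03 259 [[0.5827, 0.0118, 0.0305], [0.6001, 0.0296, 0.0459], [0.6227, 0.0765, 0.0547]]
```

View pics/s4.png

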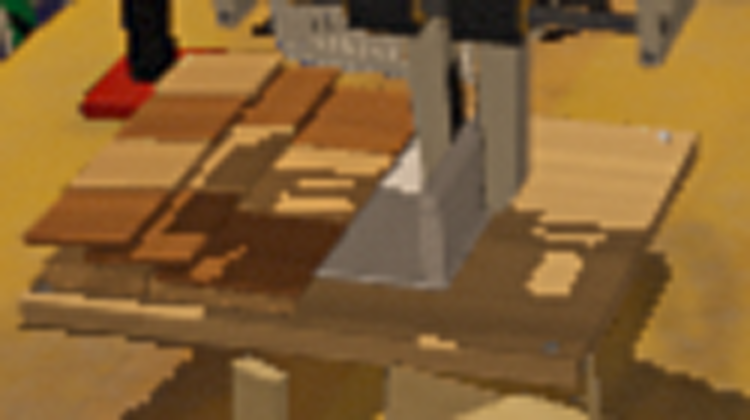

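Side crop: the leaf is well under the shingles (about 36 mm by geometry), and the shingles are flat. Increase the push.

>>> play_rows(
  moves=[
    [0,0,0,-0.05,0,0,0],
    [0,0,0,-0.05,0,0,0],
    [0,0,0,0,0,0,0],
    [0,0,0,0,0,0,0],
    [0,0,0,0,0,0,0],
    [0,0,0,0,0,0,0],
  ],
)

```text
clock: 9.98
position: [0.6046, 0.0172, 0.0445]
ee_rot: [0.0, 0.715, 0.699, 0.0]
contact_force: [-5.1, 1.2, 13.1]
gripper_width: 0.0101
grasp_force: 30.0
```

Run:
```python
from h import *
o,_=st()
f=o['contact_force'][2]
p,d=snap('side');st()
if 9<f<20: print(manip.close_job())
```

```text
t 9.98 pos [0.6046 0.0172 0.0445] closeyaw -0.0228 zax [ 8.e-04 -3.e-04 -1.e+00] F [-5.1  1.2 13.1] T [ 0.01  0.8  -0.01] w 0.0101 g 30.00288337469101 q [-0.16  0.55  1.63 -0.    0.97 -0.13]
t 10.03 pos [0.6045 0.0172 0.0445] closeyaw -0.0229 zax [ 7.e-04 -3.e-04 -1.e+00] F [-4.9  0.6 14. ] T [ 0.02  0.84 -0.02] w 0.0099 g 30.002864599227905 q [-0.16  0.55  1.63 -0.    0.97 -0.13]
the job is handed in; nothing more can be done
None
```

I handed the job in at about 10 s: the flashing is tucked about 36 mm under the shingles (estimated from the arm pose), roughly centred, still gripped and pressed on the board with about 14 N; the shingles looked flat in the last side view, and no verdict came back.

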